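# Fill the honeycomb of furniture feet

## Robot

A 6-joint arm with a two-finger parallel gripper is mounted at the origin on the work surface. World frame = base frame: x ahead of the robot, y to its left, z up, the work surface at z = 0. Lengths are in m, angles in rad, forces in N, time in s.
With the tool pointing down it reaches from about 0.4 to 0.825 m from the base axis. Payload 7 kg.
Tool frame: the origin (TCP) lies midway between the tips of the shut fingers; the grasp point (between the pads) lies 19 mm behind it (grip_point_offset is the distance from the TCP to the grasp point, in m); z points along the fingers, y is the line along which they close (so a half turn about z gives the same grasp; the last joint's range is limited). The gripper opens to 88 mm and grips with 3 to 60 N. Pads are 19 mm wide; open, the fingers measure 130 mm over their backs; the gripper's body (78 mm by 193 mm) begins 47 mm behind the grasp point.
Start: joints at [1.55, 0.359, 0.012, 0, -1.224, -0.288], TCP at [0.205, 0.643, 0.227] pointing down, gripper open.
Joint ranges: [-3.07, 3.07], [-1.43, 2.12], [-1.02, 1.25], [-3.03, 1.67], [-3.05, -0], [-3.03, 3.03]. Speed limits (rad/s): [2.39, 2.39, 3.01, 3.14, 3.14, 3.14].

## Interface

Orientations are given as [roll, pitch, yaw] about the fixed x, y, z axes, in that order (R = Rz(yaw) Ry(pitch) Rx(roll)).
In Python, from station import get_state, grab_frame, camera_params, job_done, grip_point_offset gives the robot as it stands.
- The arm moves only by the shell command python3 -m creep 'ROWS' [FORCE]. ROWS is JSON, a list that holds one entry, the list of rows, each a list of 7 numbers: the finger opening in cm, from 0 to 8.76, then the shift along the tool's x, y, z in cm, then the turn, a rotation vector about the tool's x, y, z in rad. In form: [[[fingers, tx, ty, tz, wx, wy, wz], ...]]. A call has 1 to 20 rows; each row is the pose to reach, as a shift and turn from the pose commanded when the call began, along the tool's axes at that moment; what a row does not reach only later rows make up. A row lasts 1/8 s, in which the tool goes at most 62.5 mm and 10.7 degrees, less where a joint would pass 70% of its speed; a pose out of reach is approached as far as the arm can. A call with a gripper value outside its range is refused whole. The fingers move at their own pace and stop on an object; FORCE is the grip in N (left out, the last holds). Time passes only in rows, so rows that repeat a pose let the fingers close. It gives the time, the measured TCP pose, the force, the opening and the grip force at its end, in the units of the state.
- get_state(): the state, without advancing time (a new reading comes with each control period).
- grab_frame(name): name is "scene" or "side" or "wrist"; returns the picture (400x640x3 uint8, blue, green, red); there is no depth.
- camera_params(name): a dict with "vertical_fov" (degrees; the focal length in pixels is half the picture's height over the tangent of half this angle, whatever the lens; pixels are square), "cx", "cy" (the principal point, pixels), "view" (4x4, takes a point from world to camera coordinates). Camera axes: x right, y down, z forward; pixel columns grow to the right and rows downward; lengths in m; the calibration is good to about 2 mm. The wrist camera is an equidistant fisheye: a pixel r from the principal point sees the ray r / f radians off the axis. A picture is of the moment at which its call begins: read the wrist's pose just before it. camera_params takes no time and is no camera call; for the wrist camera it gives the pose at the moment of the call.
- job_done(): hands the job in; it is judged then, once.
The state is a dict: "t": time; "q": joint angles; "qd": joint speeds; "joint_efforts": joint torques, N m; "eef_pos": TCP position; "ee_rot": TCP orientation; "force": force on the tool from outside, world axes, zero at the start; "moment": the same for the moment, N m; "width": finger opening in m; "gripper_force": force on a finger pad.
Only numpy, scipy, OpenCV 4.12 (cv2) and the standard library are available. Lean on these libraries where they do the work, as an engineer would, in place of code of your own. Each camera call takes 0.05 s, during which the arm holds its last target. There are 200 camera calls.

## Task

The round blue tub holds five pale furniture feet packed in a honeycomb, with two places still empty. Take the two pale feet from the bench, not the walnut or black ones, and set one upright, tenon up, in each empty place so that it stands on the floor of the tub. Set them down, do not drop them in.

Things in the scene. Friction and masses are not known exactly. Their poses are not given: they have to be found in the camera images.
- foot_a: a pale beech furniture foot standing upright on the bench: round body 44 mm in diameter, 60 mm tall, with a darker band; on top of it a round tenon 22 mm in diameter, 45 mm tall (105 mm in all, about 90 g). Origin: centre of its underside; z up through the tenon. Same all round: yaw means nothing. Bystanders of this shape are dark walnut or black, or already stand in the tub.
- foot_b: the second pale beech foot standing on the bench, exactly like foot_a.
- gap_1 (a point): an empty place in the fixed round blue tub (white floor, 174 mm outside, 164 mm inside, rim 50 mm above the bench): the place's centre on the tub's inner floor, 6 mm above the bench; z up, x along the line through both empty places. About 10 mm free to each neighbour and 6 mm to the wall once a foot stands there.
- gap_2 (a point): the other empty place, across the tub from gap_1: the tub's centre is midway, 54 mm from each. Same axes. Five loose pale feet stand in the tub, one at the centre and four around, 54 mm between neighbours' centres in a honeycomb; their bodies reach 66 mm, tenons 111 mm above the bench.
Not all that is in view belongs to the job. Leave any purple look-alike of the foot_a alone.

How it is judged:
At the end, for the whole second after the job is handed in: The two pale feet stand one in each empty place (either way round), within 18 mm of its centre, undersides less than 8 mm above the tub's floor, tenon up within 10 degrees of vertical, at rest ((((horizontal distance between foot_a and gap_1 below 0.018 m and z of foot_a in the frame of gap_1 below 0.008 m and angle between foot_a's own z axis and vertical below 0.175 rad) and (horizontal distance between foot_b and gap_2 below 0.018 m and z of foot_b in the frame of gap_2 below 0.008 m and angle between foot_b's own z axis and vertical below 0.175 rad)) or ((horizontal distance between foot_a and gap_2 below 0.018 m and z of foot_a in the frame of gap_2 below 0.008 m and angle between foot_a's own z axis and vertical below 0.175 rad) and (horizontal distance between foot_b and gap_1 below 0.018 m and z of foot_b in the frame of gap_1 below 0.008 m and angle between foot_b's own z axis and vertical below 0.175 rad))) and linear speed of each of foot_a, foot_b below 0.02 m/s); the robot touches nothing.
It fails at once if a foot is dropped into the tub (it moves faster than 0.8 m/s within 50 mm of an empty place and less than 50 mm above the bench) ((horizontal distance between foot_a and gap_1 below 0.05 m and height (world z) of foot_a below 0.05 m and linear speed of foot_a above 0.8 m/s) or (horizontal distance between foot_a and gap_2 below 0.05 m and height (world z) of foot_a below 0.05 m and linear speed of foot_a above 0.8 m/s) or (horizontal distance between foot_b and gap_1 below 0.05 m and height (world z) of foot_b below 0.05 m and linear speed of foot_b above 0.8 m/s) or (horizontal distance between foot_b and gap_2 below 0.05 m and height (world z) of foot_b below 0.05 m and linear speed of foot_b above 0.8 m/s)).
It also fails if it takes over 64 s, if anything falls off the work surface, if the arm or the gripper's body presses on something with over 40 N, if the wrist force passes 120 N, or if a joint passes its speed limit or range.

## Working session

There is one attempt and no reset: what is moved stays moved. The work goes in short steps, Python scripts to look and compute and a shell command to move; the robot and the scene stay as the last step left them, time stands still between calls to the robot, and variables do not carry over. Pictures are saved under pics/ and viewed, at most 10 in all, crops included, and the job is handed in when it is done.

```bash
mkdir -p pics; python3 - <<'E'
from station import *
import cv2,numpy as np
s=get_state();print(s,grip_point_offset)
ims={n:grab_frame(n) for n in("scene","side","wrist")}
for n,i in ims.items():
    cv2.imwrite(f"pics/{n}0.png",i);c=camera_params(n);print(n,c)
E
```

```text
{'t': 0.0, 'q': array([ 1.55014227e+00,  3.59387617e-01,  1.10766888e-02, -3.63484728e-04,
       -1.22413708e+00, -2.88102705e-01]), 'qd': array([-0.00244139, -0.00079988, -0.00042259, -0.00017127,  0.00236098,
       -0.00019466]), 'joint_efforts': array([ 9.08765778e-04, -5.82712841e+01,  2.93042529e+01,  6.99683368e+00,
        6.95352210e-03, -1.65289262e-04]), 'eef_pos': array([0.20498582, 0.6425998 , 0.22562759]), 'ee_rot': array([ 3.13991195e+00, -1.41727334e-04, -3.08880420e-01]), 'force': array([ 0.21601341,  0.20633511, -0.03309565]), 'moment': array([-0.01156734,  0.0055091 , -0.07687853]), 'gripper_force': 0.0, 'width': 0.0875252414931262} 0.0188
scene {'vertical_fov': 50.60901598155379, 'cx': 312.93237545001125, 'cy': 201.7525720959583, 'view': array([[-0.76216177,  0.64713585,  0.01801756,  0.39676774],
       [ 0.51312316,  0.62083035, -0.59268398, -0.28120546],
       [-0.3947329 , -0.44247584, -0.80523355,  1.20763857],
       [ 0.        ,  0.        ,  0.        ,  1.        ]])}
side {'vertical_fov': 54.54725182366807, 'cx': 312.3602526607014, 'cy': 198.43725634388957, 'view': array([[-7.22259782e-01, -6.91621792e-01, -3.23042240e-04,
         3.95481091e-01],
       [-5.40778007e-01,  5.65024860e-01, -6.23142083e-01,
         2.91504158e-01],
       [ 4.31161171e-01, -4.49895771e-01, -7.82108586e-01,
         5.56783339e-01],
       [ 0.00000000e+00,  0.00000000e+00,  0.00000000e+00,
         1.00000000e+00]])}
wrist {'vertical_fov': 65.70646984690485, 'cx': 316.9918829616052, 'cy': 197.27007129293762, 'view': array([[-3.02578882e-01, -9.53124279e-01,  3.59874094e-04,
         6.74793772e-01],
       [-9.22255873e-01,  2.92874668e-01,  2.52326244e-01,
        -3.02867793e-02],
       [-2.40603667e-01,  7.60166967e-02, -9.67642154e-01,
         3.89108888e-01],
       [ 0.00000000e+00,  0.00000000e+00,  0.00000000e+00,
         1.00000000e+00]])}
```

View pics/scene0.png

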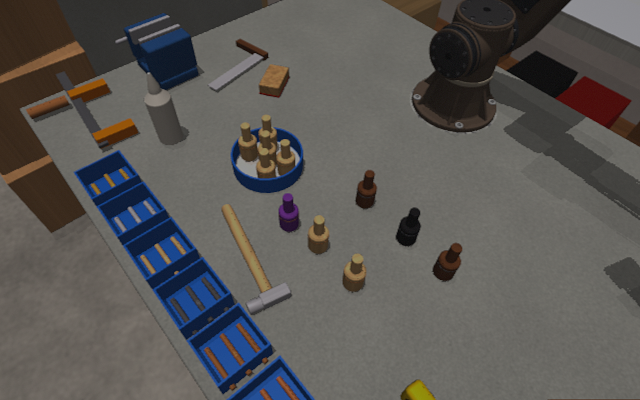

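View pics/side0.png

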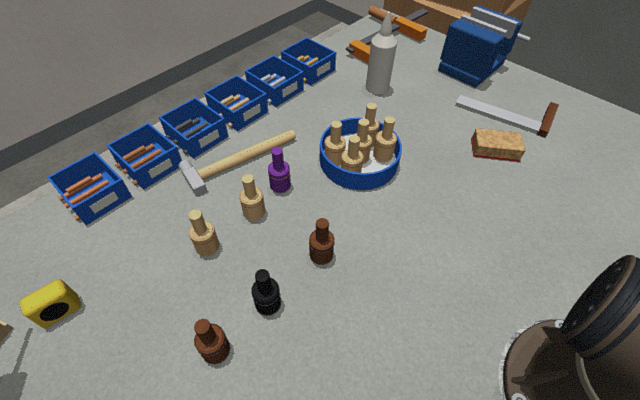

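View pics/wrist0.png

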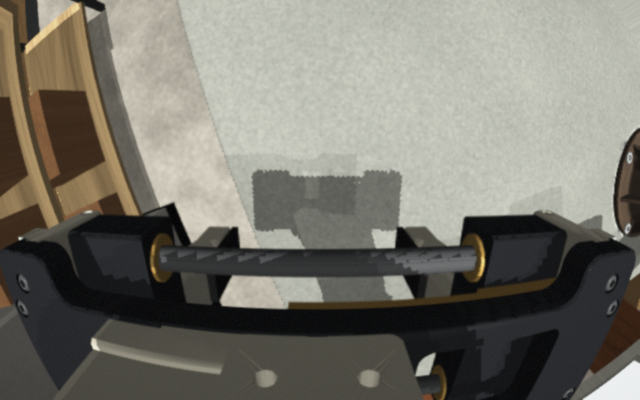

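Pale candidates on the bench in the scene picture are (318,235) and (354,272), the same ones as side (252,198) and (204,233). They fit because they are beech-coloured. The purple foot at (289,213), walnut at (367,190) and (447,262), and black at (409,227) do not fit. The tub is at scene (267,158), side (360,153). I'll confirm this in one crop and build the masks.

```bash
python3 - <<'E'
import cv2,numpy as np
a=cv2.imread("pics/scene0.png");b=cv2.imread("pics/side0.png")
A=cv2.resize(a[105:300,220:390],None,fx=2.9,fy=2.9,interpolation=2);B=cv2.resize(b[95:270,185:410],None,fx=1.75,fy=1.75,interpolation=2)
B=cv2.resize(b[95:270,185:410],None,fx=1.33,fy=1.33,interpolation=2)
A=cv2.resize(a[105:300,220:390],(490,562),interpolation=2)
o=np.zeros((562,800,3),np.uint8);o[:,:490]=A;o[:B.shape[0],490:490+B.shape[1]]=B
cv2.imwrite("pics/crop.png",o)
for n,i in(("scene",a),("side",b)):
    h=cv2.cvtColor(i,cv2.COLOR_BGR2HSV)
    m=cv2.inRange(h,(10,70,70),(25,200,255))
    k,l,st,c=cv2.connectedComponentsWithStats(m)
    for j in range(1,k):
        if st[j,4]>80:print(n,st[j],c[j].round(1))
for p in((235,318),(272,354),(220,318),(262,356)):print(cv2.cvtColor(a,40)[p])
E
```

```text
scene [382   0  60  17 531] [411.7   5.2]
scene [237  39  30  16 103] [253.1  46.9]
scene [   0   41   85   43 1021] [43.6 60.7]
scene [259  64  30  25 484] [273.5  76.3]
scene [ 26  95  42  21 330] [ 46.5 105.2]
scene [256 115  21  63 673] [265.9 148. ]
scene [238 122  19  35 290] [245.8 137.8]
scene [611 126  17  12  81] [618.8 131.4]
scene [276 139  19  36 348] [284.7 156.1]
scene [  0 155  53  29 488] [ 25.9 169.4]
scene [359 181  18  13  84] [367.6 188.9]
scene [ 222  204   50   89 1097] [245.7 248.1]
scene [308 215  21  28 355] [318.2 230.2]
scene [171 237  15  17  87] [177.9 245.4]
scene [154 244  17  20 104] [162.2 253.4]
scene [441 251  20  18 119] [449.6 260.9]
scene [141 255  15  19  96] [147.7 264.1]
scene [344 254  22  29 408] [354.9 268.8]
scene [237 324  23  28 163] [248.  337.7]
scene [220 334  24  31 164] [231.8 349.1]
scene [205 348  22  30 160] [215.8 362.5]
scene [277 377  22  23 132] [287.1 389.1]
scene [550 399  90   1  90] [594.5 399. ]
side [ 383    0  150   39 2679] [448.4  11.1]
side [369   6  18  14 135] [377.2  11.7]
side [349  39  22  25 245] [360.6  49.1]
side [222  95  18  10  92] [230.1  99.3]
side [ 325  103   72   69 2576] [361.4 142. ]
side [541 102  18  30 238] [549.  116.8]
side [ 473  128   52   32 1299] [498.5 143.6]
side [198 130  98  50 984] [246.5 154.6]
side [123 144  30  18 172] [137.1 152.3]
side [132 149  29  19 120] [145.6 158.8]
side [ 65 174  36  23 223] [ 81.1 184.5]
side [240 174  25  47 801] [251.4 199.5]
side [ 70 181  38  23 166] [ 88.5 192.3]
side [189 209  30  47 898] [202.6 234.9]
side [316 218  13  11  99] [321.8 222.8]
side [309 231  25  19 223] [320.7 241.5]
side [ 19 279  62  49 782] [ 52.4 304. ]
side [194 319  30  35 536] [207.1 336. ]
side [  0 321  13  21 142] [  3.9 330. ]
[ 16 123  91]
[ 15 118  67]
[ 24 104 149]
[ 20 114 152]
```

View pics/crop.png

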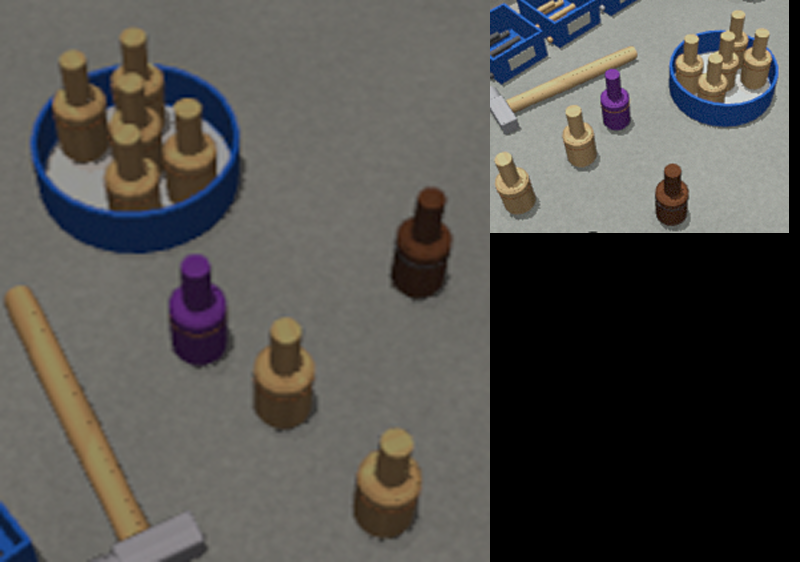

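The crop shows two beech feet (scene tips ≈(319,220) and (358,258)), the purple one apart, and the five-foot honeycomb with empty places at its lower left and upper right. Next I'll triangulate.

```bash
cat > h.py <<'E'
import cv2,numpy as np
from station import *
from scipy.optimize import least_squares
def ray(n,p,c=None):
    c=c or camera_params(n);f=200/np.tan(np.radians(c["vertical_fov"]/2));V=c["view"]
    d=np.array([(p[0]-c["cx"])/f,(p[1]-c["cy"])/f,1.])
    if n=="wrist":
        r=np.hypot(d[0],d[1]);d=np.array([d[0]/r*np.sin(r),d[1]/r*np.sin(r),np.cos(r)])
    R=V[:3,:3];return -R.T@V[:3,3],R.T@d/np.linalg.norm(d)
def plane(n,p,z,c=None):
    o,d=ray(n,p,c);return o+d*(z-o[2])/d[2]
def tri(r1,r2):
    (o1,d1),(o2,d2)=r1,r2
    s=np.linalg.lstsq(np.c_[d1,-d2],o2-o1,rcond=None)[0]
    a,b=o1+s[0]*d1,o2+s[1]*d2;return (a+b)/2,np.linalg.norm(a-b)
def beech(i):return cv2.inRange(cv2.cvtColor(i,40),(10,70,55),(27,220,255))
def tip(m,g,el):
    # tip of the mask near the guess g: top row, tenon width -> centre of the top ellipse
    x,y=map(int,g);sub=m[y-14:y+12,x-9:x+10]
    k,l,_,_=cv2.connectedComponentsWithStats(sub)
    sub=l==l[14,9]
    t=np.where(sub.sum(1)>=3)[0][0]
    r=sub[t+3:t+7];w=np.median(r.sum(1));yc=t+w*np.sin(el)/2
    cols=np.where(sub[int(round(yc))])[0];return np.array([x-9+cols.mean(),y-14+yc]),w
E
python3 - <<'E'
from h import *
a=cv2.imread("pics/scene0.png");b=cv2.imread("pics/side0.png")
G={"A":((319,220),(247,180)),"B":((357,259),(196,215)),
"t1":((246,127),None),"t2":((266,119),None),"t3":((265,135),None),"t4":((285,143),None),"t5":((264,153),None)}
sd=[((x-490)/1.33+185,y/1.33+95) for x,y in((691,42),(738,18),(728,40),(762,36),(716,60))]
ma,mb=beech(a),beech(b)
S={};D={}
for k,(p,q) in G.items():
    S[k]=tip(ma,p,np.arcsin(.805));print(k,S[k][0].round(1),S[k][1],plane("scene",S[k][0],.111 if k[0]=="t" else .105).round(4))
for j,q in enumerate([G["A"][1],G["B"][1]]+sd):
    D[j]=tip(mb,q,np.arcsin(.782));print(j,D[j][0].round(1),D[j][1],plane("side",D[j][0],.105 if j<2 else .111).round(4))
for k in S:
    best=min((tri(ray("scene",S[k][0]),ray("side",D[j][0]))+(j,) for j in D if (j<2)==(k in"AB")),key=lambda r:abs(r[0][2]-.108)+r[1])
    print(k,best[2],best[0].round(4),round(best[1],4))
# tub rim
C=[]
for n,i,c0 in(("scene",a,(267,158)),("side",b,(360,153))):
    h=cv2.cvtColor(i,40);m=cv2.inRange(h,(105,120,40),(125,255,255));k,l,st,c=cv2.connectedComponentsWithStats(m)
    j=min(range(1,k),key=lambda j:np.hypot(*(c[j]-c0)) if st[j,4]>300 else 1e9)
    hull=max(cv2.findContours((l==j).astype(np.uint8),0,1)[0],key=cv2.contourArea)[:,0]
    cy=st[j,1]+st[j,3]*.42;P=hull[(hull[:,1]<cy)]
    for z in(.04,.05,.06):
        W=np.array([plane(n,p,z)[:2] for p in P]);f=least_squares(lambda v:np.hypot(*(W-v[:2]).T)-v[2],[*W.mean(0),.087],loss="soft_l1",f_scale=.002)
        print(n,z,st[j],f.x.round(4),len(P),round(np.abs(f.fun).mean(),4))
E
```

```text
A [319.  219.4] 11.0 [0.6022 0.1117 0.105 ]
B [357.  258.4] 11.0 [0.6049 0.2228 0.105 ]
t1 [245.  126.6] 9.0 [ 0.5678 -0.1902  0.111 ]
t2 [266.  118.6] 9.0 [ 0.5142 -0.1812  0.111 ]
t3 [266.5 124.2] 8.0 [ 0.5246 -0.1653  0.111 ]
t4 [285.  142.6] 9.0 [ 0.5279 -0.0914  0.111 ]
t5 [265.4 145.2] 15.5 [ 0.5668 -0.1128  0.111 ]
0 [247.5 178.7] 12.0 [0.5988 0.1115 0.105 ]
1 [196.  208.4] 19.0 [0.6101 0.213  0.105 ]
2 [336.5 124.7] 9.5 [ 0.5762 -0.0986  0.111 ]
3 [371.5 106.5] 9.0 [ 0.5616 -0.1906  0.111 ]
4 [369.  113.7] 7.0 [ 0.5509 -0.169   0.111 ]
5 [389.  121.1] 10.5 [ 0.5081 -0.1786  0.111 ]
6 [360.5 128.3] 6.0 [ 0.5353 -0.1229  0.111 ]
A 0 [0.6009 0.1103 0.1022] 0.0002
B 1 [0.606  0.219  0.1085] 0.0095
t1 3 [ 0.565  -0.1955  0.1059] 0.0008
t2 5 [ 0.5115 -0.1851  0.1058] 0.0013
t3 5 [ 0.5142 -0.1845  0.0979] 0.0111
t4 6 [ 0.5267 -0.1001  0.1184] 0.023
t5 2 [ 0.5729 -0.0992  0.1187] 0.0112
scene 0.04 [ 231  127   72   66 1418] [ 0.5412 -0.1549  0.0807] 114 0.0093
scene 0.05 [ 231  127   72   66 1418] [ 0.5462 -0.1469  0.0797] 114 0.0092
scene 0.06 [ 231  127   72   66 1418] [ 0.5513 -0.1389  0.0786] 114 0.0091
side 0.04 [ 320  126   82   64 1533] [ 0.5511 -0.1529  0.0839] 99 0.0035
side 0.05 [ 320  126   82   64 1533] [ 0.5451 -0.1441  0.0824] 99 0.0034
side 0.06 [ 320  126   82   64 1533] [ 0.539  -0.1352  0.0809] 99 0.0034
```

```bash
python3 -m creep '[[[8,43,48.5,-7.5,0,0,-0.2],[8,43,48.5,-7.5,0,0,-0.2],[8,43,48.5,-7.5,0,0,-0.2],[8,43,48.5,-7.5,0,0,-0.2],[8,43,48.5,-7.5,0,0,-0.2],[8,43,48.5,-7.5,0,0,-0.2],[8,43,48.5,-7.5,0,0,-0.2],[8,43,48.5,-7.5,0,0,-0.2],[8,43,48.5,-7.5,0,0,-0.2],[8,43,48.5,-7.5,0,0,-0.2],[8,43,48.5,-7.5,0,0,-0.2],[8,43,48.5,-7.5,0,0,-0.2],[8,43,48.5,-7.5,0,0,-0.2],[8,43,48.5,-7.5,0,0,-0.2],[8,43,48.5,-7.5,0,0,-0.2],[8,43,48.5,-7.5,0,0,-0.2]]]'
python3 - <<'E'
from h import *
import json
c=camera_params("wrist");i=grab_frame("wrist");cv2.imwrite("pics/w1.png",i)
c["view"]=c["view"].tolist();json.dump(c,open("w1.json","w"))
print(get_state()["eef_pos"],get_state()["ee_rot"])
cv2.imwrite("pics/w1v.png",cv2.resize(i[:250],(800,312),interpolation=2))
E
```

```text
t: 2.15
eef_pos: [0.4673, 0.0508, 0.3016]
ee_rot: [-3.142, -0.0, -0.108]
force: [-0.2, -0.2, -0.9]
width: 0.0799
gripper_force: 0.0
[0.46731395 0.05073085 0.30156498] [-3.14154310e+00 -7.02156084e-06 -1.07930412e-01]
```

View pics/w1v.png

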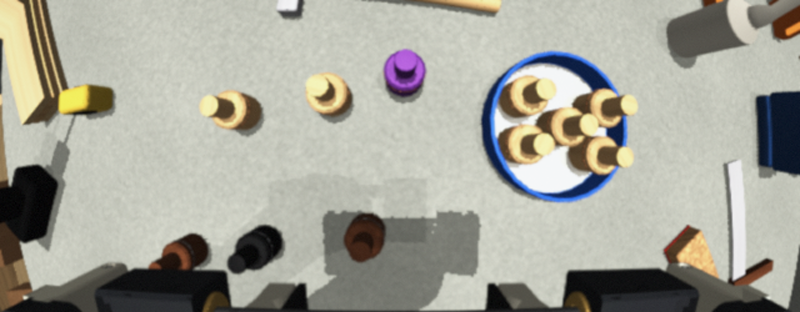

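The wrist view shows B's tip at (168,86), A's tip at (254,69), purple at (324,52), and the tub centred near (445,101), with empty places above and below its central foot. I'll refine this with bright-top masks and triangulate against the scene view.

```bash
python3 - <<'E'
from h import *
import json
c=json.load(open("w1.json"));c["view"]=np.array(c["view"])
w=cv2.imread("pics/w1.png");a=cv2.imread("pics/scene0.png")
def top(i,g,r):
    h=cv2.cvtColor(i,40);x,y=map(round,g);s=h[y-r:y+r+1,x-r:x+r+1]
    ok=cv2.inRange(s,(10,50,40),(35,255,255))>0
    v=s[...,2].astype(np.uint8)
    t=cv2.threshold(v[ok].reshape(-1,1),0,255,cv2.THRESH_OTSU)[0]
    m=(ok&(v>t)).astype(np.uint8);m=cv2.morphologyEx(m,cv2.MORPH_OPEN,np.ones((3,3)))
    k,l,st,ce=cv2.connectedComponentsWithStats(m)
    j=min(range(1,k),key=lambda j:np.hypot(*(ce[j]-r))-st[j,4]*.02);return ce[j]+[x-r,y-r],st[j,4]
W={"A":(254.4,69.2),"B":(168,85.6),"t4":(436,72),"t5":(434,116),"t3":(471,100),"t2":(500,125.6),"t1":(503,84)}
S={"A":(319.2,219.8),"B":(357.7,258.4),"t1":(245.7,125.8),"t2":(266.5,118.2),"t3":(265.1,134.1),"t4":(284.9,142.8),"t5":(264.1,152.2)}
# which of t4/t5, t1/t2 by triangulation residual
wp={};sp={}
for k in W: wp[k],n1=top(w,W[k],10);sp[k],n2=top(a,S[k],7);print(k,wp[k].round(1),n1,sp[k].round(1),n2,plane("wrist",wp[k],.105 if k in"AB" else .111,c).round(4))
for k in W:
    for j in S:
        p,e=tri(ray("wrist",wp[k],c),ray("scene",sp[j]))
        if e<.008 and .08<p[2]<.13: print(k,j,p.round(4),round(e,4))
h=cv2.cvtColor(w,40);m=cv2.inRange(h,(105,120,40),(125,255,255));m[:,:380]=0;m[:,515:]=0
hull=cv2.convexHull(np.argwhere(m)[:,::-1].astype(np.float32))[:,0]
for z in(.05,):
    P=np.array([plane("wrist",p,z,c)[:2] for p in hull]);f=least_squares(lambda v:np.hypot(*(P-v[:2]).T)-v[2],[*P.mean(0),.087],loss="soft_l1",f_scale=.002);print(z,f.x.round(4),np.abs(f.fun).mean())
E
```

```text
A [253.5  68.3] 323 [318.8 219. ] 79 [0.6021 0.1097 0.105 ]
B [166.5  84.2] 201 [357.3 257.9] 96 [0.6044 0.2215 0.105 ]
t4 [435.6  70.8] 242 [284.5 142. ] 48 [ 0.5811 -0.0997  0.111 ]
t5 [434.6 115.6] 253 [263.7 150.3] 89 [ 0.5279 -0.0933  0.111 ]
t3 [472.3  98.2] 254 [264.9 133. ] 77 [ 0.5477 -0.1461  0.111 ]
t2 [499.6 125.4] 178 [265.9 117.1] 49 [ 0.5132 -0.1851  0.111 ]
t1 [502.9  83.8] 176 [244.8 125.1] 51 [ 0.5663 -0.1944  0.111 ]
A A [0.6019 0.1101 0.1045] 0.0008
B B [0.6041 0.222  0.1048] 0.001
t4 t5 [ 0.5808 -0.0984  0.1156] 0.0012
t5 t4 [ 0.528  -0.0931  0.1117] 0.0001
t3 t3 [ 0.5469 -0.1426  0.1149] 0.0027
t2 t2 [ 0.5134 -0.1827  0.1143] 0.0004
t1 t1 [ 0.5662 -0.1932  0.1127] 0.0001
0.05 [ 0.5467 -0.1403  0.0878] 0.0016904748484880612
```

```bash
python3 -m creep '[[[5,12.8,-7.35,13,0,0,0],[5,12.8,-7.35,13,0,0,0],[5,12.8,-7.35,13,0,0,0],[5,12.8,-7.35,13,0,0,0],[5,12.8,-7.35,13,0,0,0],[5,12.8,-7.35,17,0,0,0],[5,12.8,-7.35,19,0,0,0],[5,12.8,-7.35,21,0,0,0],[5,12.8,-7.35,22.5,0,0,0],[5,12.8,-7.35,23.5,0,0,0],[5,12.8,-7.35,23.5,0,0,0]]]'
python3 -m creep '[[[0.5,0,0,0,0,0,0],[0.5,0,0,0,0,0,0],[0.5,0,0,0,0,0,0],[0.5,0,0,0,0,0,0],[0.5,0,0,0,0,0,0],[0.5,0,0,0,0,0,0]]]' 25
```

```text
t: 3.58
eef_pos: [0.6025, 0.1094, 0.0667]
ee_rot: [3.141, 0.0, -0.109]
force: [1.0, 0.0, 0.4]
width: 0.0503
gripper_force: 0.0
t: 4.32
eef_pos: [0.6028, 0.1095, 0.0668]
ee_rot: [-3.141, -0.0, -0.109]
force: [-0.4, 0.1, 1.5]
width: 0.0214
gripper_force: 25.0
```

```bash
python3 -m creep '[[[0.5,0,0,-3,0,0,0],[0.5,0,0,-7,0,0,0],[0.5,0,0,-12,0,0,0],[0.5,0,0,-15,0,0,0],[0.5,0.5,5,-15,0,0,0],[0.5,1,10,-15,0,0,0],[0.5,1.6,15,-15,0,0,0],[0.5,2,20,-15,0,0,0],[0.5,2.5,24,-15,0,0,0],[0.5,2.55,25.8,-15,0,0,0],[0.5,2.55,25.8,-15,0,0,0],[0.5,2.55,25.8,-15,0,0,0]]]'
python3 - <<'E'
from h import *
i=grab_frame("scene");j=grab_frame("wrist");k=grab_frame("side")
cv2.imwrite("pics/p1.png",np.vstack([np.hstack([cv2.resize(i[60:260,170:370],(400,400)),cv2.resize(k[20:220,260:460],(400,400))]),cv2.resize(j[50:250,120:520],(800,400))[:200]]))
print(get_state()["eef_pos"],get_state()["width"])
cv2.imwrite("pics/p1w.png",j)
E
```

```text
t: 5.82
eef_pos: [0.6, -0.1491, 0.2164]
ee_rot: [-3.141, 0.0, -0.108]
force: [-0.1, -0.3, -0.4]
width: 0.0215
gripper_force: 25.0
[ 0.6001397  -0.14873038  0.21661382] 0.02140243280242064
```

View pics/p1.png

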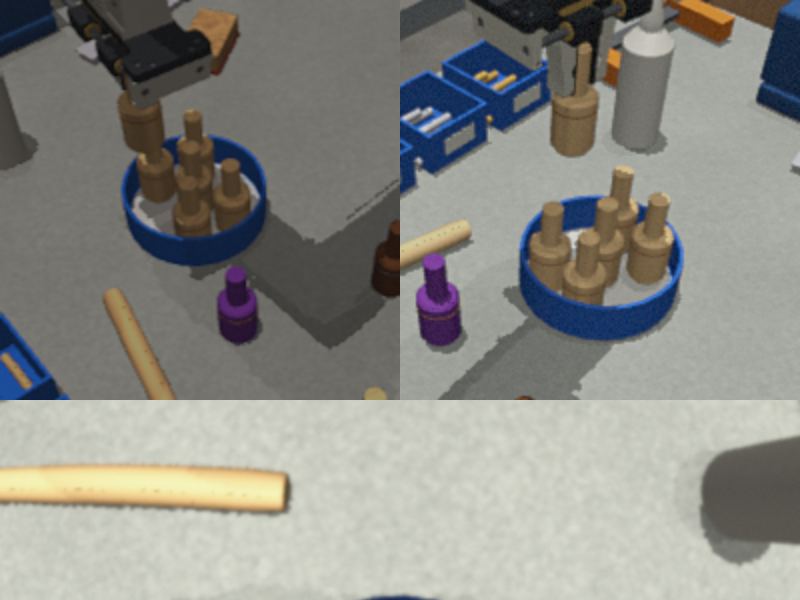

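Foot A is held upright over the far gap (side picture). The grey bottle stands close to it, so I'll check its clearance to the gripper body before lowering.

```bash
python3 - <<'E'
from h import *
print(plane("scene",(170,138),0),plane("side",(379,90),0),tri(ray("scene",(153,76)),ray("side",(388,15))),tri(ray("scene",(158,100)),ray("side",(384,38))))
E
```

```text
[ 0.6860821  -0.38261897  0.        ] [ 0.66844886 -0.37840363  0.        ] (array([ 0.67653012, -0.37838532,  0.19397899]), np.float64(0.001966496269766695)) (array([ 0.68284881, -0.38261804,  0.13133999]), np.float64(0.010693090441101564))
```

```bash
python3 -m creep '[[[0.5,0,0.1,3,0,0,0],[0.5,0,0.1,6,0,0,0],[0.5,0,0.1,8,0,0,0],[0.5,0,0.1,10,0,0,0],[0.5,0,0.1,11.5,0,0,0],[0.5,0,0.1,12.7,0,0,0],[0.5,0,0.1,13.5,0,0,0],[0.5,0,0.1,14,0,0,0],[0.5,0,0.1,14.2,0,0,0],[0.5,0,0.1,14.2,0,0,0],[0.5,0,0.1,14.2,0,0,0]]]'
```

```text
t: 7.35
eef_pos: [0.6001, -0.1508, 0.075]
ee_rot: [-3.142, -0.001, -0.109]
force: [0.1, -1.0, -1.1]
width: 0.0217
gripper_force: 25.0
```

```bash
python3 -m creep '[[[0.5,0,0,0.1,0,0,0],[0.5,0,0,0.2,0,0,0],[0.5,0,0,0.3,0,0,0],[0.5,0,0,0.3,0,0,0]]]'
```

```text
t: 7.85
eef_pos: [0.6002, -0.1508, 0.0728]
ee_rot: [3.141, -0.001, -0.108]
force: [-3.3, 1.3, 8.0]
width: 0.0213
gripper_force: 25.0
```

```bash
python3 -m creep '[[[3.2,0,0,0,0,0,0],[3.2,0,0,0,0,0,0],[3.2,0,0,0,0,0,0],[3.2,0,0,-1,0,0,0],[3.2,0,0,-3,0,0,0],[3.2,0,0,-6,0,0,0],[3.2,0,0,-10,0,0,0],[3.2,0,0,-13,0,0,0],[3.2,0,0,-13,0,0,0]]]'
python3 - <<'E'
from h import *
i=grab_frame("scene");k=grab_frame("side")
cv2.imwrite("pics/p2.png",np.hstack([cv2.resize(i[60:260,170:370],(400,400)),cv2.resize(k[20:220,260:460],(400,400))]))
E
```

```text
t: 8.98
eef_pos: [0.6015, -0.151, 0.2054]
ee_rot: [-3.141, -0.006, -0.108]
force: [-0.3, -0.4, -0.6]
width: 0.032
gripper_force: 0.0
```

View pics/p2.png

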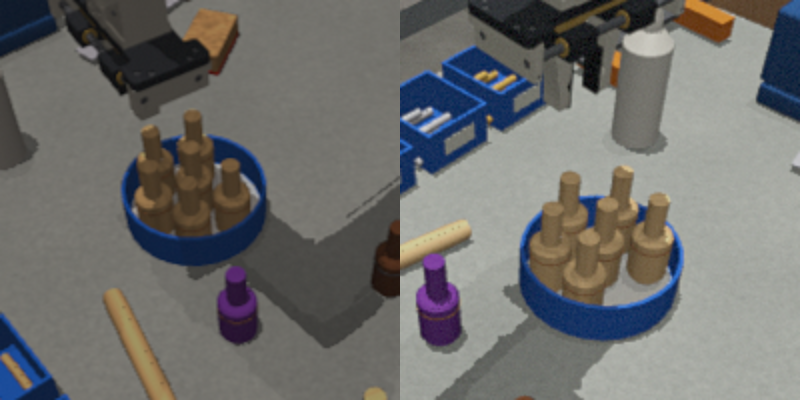

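Foot A stands upright in the far place: its tip is at scene crop (151,170) and side crop (570,180). The near place, at front right, is still empty. Next is foot B.

```bash
python3 -m creep '[[[5,-0.5,-5,0,0,0,0],[5,-1,-11,0,0,0,0],[5,-1.7,-17,0,0,0,0],[5,-2.3,-23,0,0,0,0],[5,-2.9,-29,0,0,0,0],[5,-3.4,-34,2,0,0,0],[5,-3.7,-37.1,5,0,0,0],[5,-3.7,-37.1,5,0,0,0],[5,-3.7,-37.1,5,0,0,0],[5,-3.7,-37.1,5,0,0,0]]]'
```

```text
t: 10.32
eef_pos: [0.6038, 0.2213, 0.1523]
ee_rot: [-3.141, -0.001, -0.11]
force: [-0.6, -0.6, -0.3]
width: 0.0503
gripper_force: 0.0
```

```bash
python3 -m creep '[[[5,0,0,3,0,0,0],[5,0,0,5,0,0,0],[5,0,0,7,0,0,0],[5,0,0,8.2,0,0,0],[5,0,0,8.6,0,0,0],[5,0,0,8.6,0,0,0],[0.5,0,0,8.6,0,0,0],[0.5,0,0,8.6,0,0,0],[0.5,0,0,8.6,0,0,0],[0.5,0,0,8.6,0,0,0],[0.5,0,0,8.6,0,0,0],[0.5,0,0,8.6,0,0,0]]]' 25
```

```text
t: 11.82
eef_pos: [0.6035, 0.2221, 0.0657]
ee_rot: [-3.142, -0.0, -0.109]
force: [-0.2, -0.1, 1.3]
width: 0.0213
gripper_force: 25.0
```

```bash
python3 -m creep '[[[0.5,0,0,-3,0,0,0],[0.5,0,0,-7,0,0,0],[0.5,0,0,-12,0,0,0],[0.5,0,0,-15,0,0,0],[0.5,-1,5,-15,0,0,0],[0.5,-2,10,-15,0,0,0],[0.5,-3,15.5,-15,0,0,0],[0.5,-4,21,-15,0,0,0],[0.5,-5.1,26.5,-15,0,0,0],[0.5,-6.2,32,-15,0,0,0],[0.5,-7,35.5,-15,0,0,0],[0.5,-7.1,36.6,-15,0,0,0],[0.5,-7.1,36.6,-15,0,0,0],[0.5,-7.1,36.6,-15,0,0,0]]]'
python3 - <<'E'
from h import *
import json
c=camera_params("wrist");j=grab_frame("wrist");cv2.imwrite("pics/w2.png",j);i=grab_frame("scene");k=grab_frame("side")
c["view"]=c["view"].tolist();json.dump(c,open("w2.json","w"))
cv2.imwrite("pics/p3.png",np.vstack([np.hstack([cv2.resize(i[60:210,170:370],(400,300)),cv2.resize(k[50:200,260:460],(400,300))]),cv2.resize(j[20:240,150:550],(545,300)).__class__(0) if 0 else np.pad(cv2.resize(j[20:240,150:550],(545,300)),((0,0),(0,255),(0,0)))]))
s=get_state();print(s["eef_pos"],s["width"])
E
```

```text
t: 13.58
eef_pos: [0.4935, -0.1333, 0.2154]
ee_rot: [-3.141, 0.0, -0.108]
force: [0.1, 0.8, 0.2]
width: 0.0216
gripper_force: 25.0
[ 0.49338435 -0.13320822  0.21544211] 0.0217527375113705
```

View pics/p3.png

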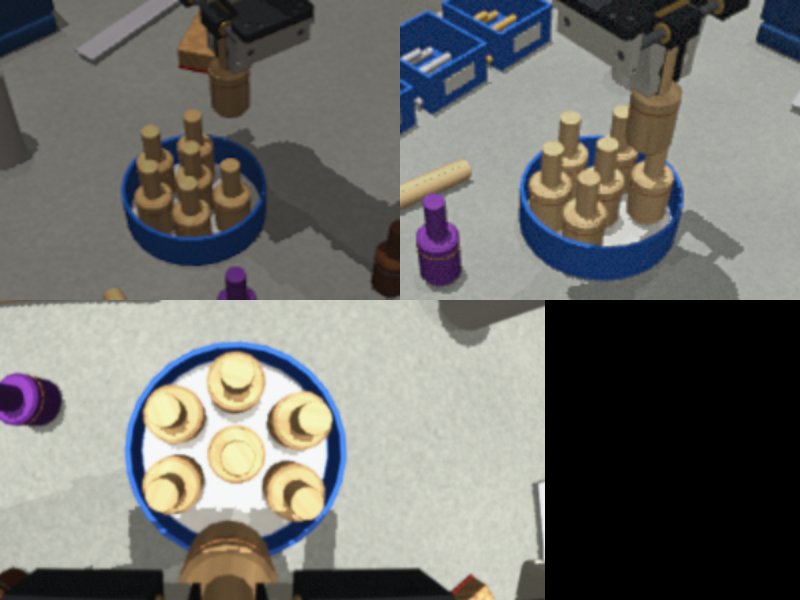

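The overhead wrist view shows six feet upright: tips about A (324,71), centre (325,136), t5 (268,159) and t2 (375,168). The near place, below the centre foot, is free. I'll recheck the target from this closer view.

```bash
python3 - <<'E'
from h import *
import json
c=json.load(open("w2.json"));c["view"]=np.array(c["view"]);w=cv2.imread("pics/w2.png")
for k,p in dict(A=(324,71.4),t4=(268.2,100),t1=(381.2,107.3),t3=(324.7,136),t5=(268.2,159.4),t2=(375.3,167.5)).items():print(k,plane("wrist",p,.111,c).round(4))
m=cv2.inRange(cv2.cvtColor(w,40),(105,120,40),(125,255,255));m[205:]=0;m[:,:235]=0;m[:,410:]=0
hull=cv2.convexHull(np.argwhere(m)[:,::-1].astype(np.float32))[:,0];hull=hull[hull[:,1]<190]
P=np.array([plane("wrist",p,.05,c)[:2] for p in hull]);f=least_squares(lambda v:np.hypot(*(P-v[:2]).T)-v[2],[.55,-.14,.087],loss="soft_l1",f_scale=.002);print(f.x.round(4),np.abs(f.fun).mean())
E
```

```text
A [ 0.6002 -0.1503  0.111 ]
t4 [ 0.5815 -0.1011  0.111 ]
t1 [ 0.5656 -0.1955  0.111 ]
t3 [ 0.5454 -0.1451  0.111 ]
t5 [ 0.5309 -0.0948  0.111 ]
t2 [ 0.5141 -0.1861  0.111 ]
[ 0.5465 -0.1446  0.0858] 0.00015523169672320046
```

```bash
python3 -m creep '[[[0.5,0,0.25,3,0,0,0],[0.5,0,0.25,6,0,0,0],[0.5,0,0.25,8,0,0,0],[0.5,0,0.25,10,0,0,0],[0.5,0,0.25,11.5,0,0,0],[0.5,0,0.25,12.7,0,0,0],[0.5,0,0.25,13.5,0,0,0],[0.5,0,0.25,14,0,0,0],[0.5,0,0.25,14.2,0,0,0],[0.5,0,0.25,14.3,0,0,0],[0.5,0,0.25,14.4,0,0,0],[0.5,0,0.25,14.4,0,0,0]]]'
```

```text
t: 15.22
eef_pos: [0.4929, -0.1366, 0.0717]
ee_rot: [-3.142, -0.0, -0.109]
force: [0.6, -0.4, -0.2]
width: 0.0217
gripper_force: 25.0
```

```bash
python3 -m creep '[[[0.5,0,0,0.1,0,0,0],[0.5,0,0,0.15,0,0,0],[0.5,0,0,0.15,0,0,0]]]'
```

```text
t: 15.6
eef_pos: [0.4933, -0.1367, 0.0716]
ee_rot: [3.141, -0.001, -0.108]
force: [-4.3, 1.9, 13.5]
width: 0.0217
gripper_force: 25.0
```

Contact with the floor (13.5 N). Release and rise.

```bash
python3 -m creep '[[[3.2,0,0,0,0,0,0],[3.2,0,0,0,0,0,0],[3.2,0,0,0,0,0,0],[3.2,0,0,-1,0,0,0],[3.2,0,0,-3,0,0,0],[3.2,0,0,-6,0,0,0],[3.2,0,0,-10,0,0,0],[3.2,0,0,-14,0,0,0],[3.2,-5,0,-16,0,0,0],[3.2,-7,0,-17,0,0,0],[3.2,-7,0,-17,0,0,0],[3.2,-7,0,-17,0,0,0]]]'
python3 - <<'E'
from h import *
import json
c=camera_params("wrist");j=grab_frame("wrist");i=grab_frame("scene");k=grab_frame("side")
c["view"]=c["view"].tolist();json.dump(c,open("w3.json","w"))
cv2.imwrite("pics/p4.png",np.vstack([np.hstack([cv2.resize(i[60:210,170:370],(400,300)),cv2.resize(k[50:200,260:460],(400,300))]),np.pad(cv2.resize(j[20:240,150:550],(545,300)),((0,0),(0,255),(0,0)))]))
E
```

```text
t: 17.1
eef_pos: [0.4236, -0.1289, 0.2403]
ee_rot: [-3.141, -0.001, -0.109]
force: [0.7, -0.7, -0.6]
width: 0.0319
gripper_force: 0.0
```

View pics/p4.png

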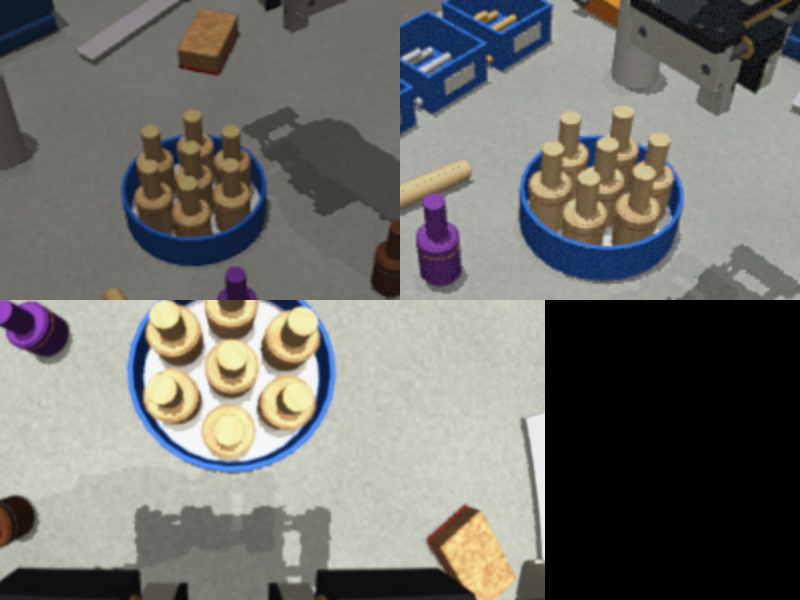

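All seven feet stand upright in the honeycomb. B's tip is at wrist crop (229,430), inside the rim and on the floor like its neighbours, and the gripper is clear.

```bash
python3 -c "from station import *;print(job_done())"
```

```text
the job is handed in; nothing more can be done
None
```

Both pale feet stand upright, tenon up, one in each empty place on the tub floor; the arm was clear of everything when I handed the job in, at about 17 s on the robot's clock.

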